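# Find the thread hand of the canister cap and hold the cap over the drip bowl

## Task

Take the winged cap off the filling canister: nobody knows whether its thread is right- or left-handed, so try one way and, if it stops dead, do not force it but try the other, and lift it straight off the neck. Carry the cap to the steel bowl and finish while still holding it there in the gripper, upright, centred over the bowl and clear above its rim, so that it drips into the bowl. Leave the bowl and everything else on the counter where they stand.

Things in the scene. Friction and masses are not known exactly. Their poses are not given: they have to be found in the camera images.
- canister: Round steel canister bolted upright to the counter, left or right of the centre line (the bowl is on the other side); 104 mm across, foot 130 mm across, shoulder 121 mm high. Origin on its axis at counter level, z up. Its neck on top is closed by the cap.
- neck (a point): Centre of the canister neck's rim, 150 mm above the counter. Neck 36 mm across. Quick thread without pitch: two lugs in the cap lock under the neck. Closed, the cap's x axis is within 6 degrees of the canister's x. The wrong way it meets a hard stop after 5 to 20 degrees; the right way it turns easily (under 0.2 N m), lifts straight off from 55 degrees on, and meets an end stop near 120.
- cap: Loose aluminium screw cap on the neck, 0.08 to 0.17 kg: knurled round skirt 70 mm across, 29 mm tall, with a straight wing (grip bar) on top. Origin on its axis at the skirt's lower edge, 126 mm above the counter when seated; z up, x along the wing. Thread hand changes from start to start and cannot be seen. Off the neck once raised 25 mm; side play 1.5 mm.
- cap_wing (a point): Middle of the cap's wing, 45 mm above the cap's origin. Wing 60 mm long (cap's x), 14 mm thick (cap's y), 32 mm tall, its top 61 mm above the cap's origin, its foot on the flat cap top 29 mm above it.
- bowl: Loose round stainless steel bowl, 140 mm across the rim, 55 mm tall, the only bowl. Origin at the centre of its underside.
- jar: Bystander, to be left alone: small amber jar with a steel lid, 44 mm across, 85 mm tall. Origin at the centre of its underside.
- syrup: Bystander, to be left alone: amber bottle with a white cap, 64 mm across, 170 mm tall. Origin at the centre of its underside.
- pastry_tray: Bystander, to be left alone: white open tray of cookies, 130 x 200 x 22 mm. Origin at the centre of its underside.
- scraper: Bystander, to be left alone: flat steel dough scraper with a wooden grip, about 110 x 90 mm, 19 mm high. Origin at the centre of its underside.
- glass: Bystander, to be left alone: drinking glass, 64 mm across, 85 mm tall. Origin at the centre of its underside.
- calculator: Bystander, to be left alone: black pocket calculator, 140 x 80 x 16 mm. Origin at the centre of its underside.
Mind the look-alikes: they are no part of the job. What is shaped like the bowl but orange or red is not meant.

How it is judged:
By the outcome, as a careful person would: the job done as asked, in the order asked, and still so for the second after the job is handed in, while the arm keeps its last pose, push and grip.
It also fails if it takes over 54 s, if anything falls off the work surface, if the arm or the gripper's body presses on something with over 40 N, if the wrist force passes 120 N, or if a joint passes its speed limit or range.

## Robot

A 6-joint arm with a two-finger parallel gripper is mounted at the origin on the work surface. World frame = base frame: x ahead of the robot, y to its left, z up, the work surface at z = 0. Lengths are in m, angles in rad, forces in N, time in s.
With the tool pointing down it reaches from about 0.275 to 0.825 m from the base axis. Payload 4.9 kg.
Tool frame: the origin (TCP) lies on the front face of the gripper's body, between the roots of the fingers; the fingertips stand 73 mm ahead of it and the grasp point (between the pads) lies 54 mm ahead of it (ctrl.hold_point_z is the z of the grasp point in the tool frame, in m); z points along the fingers, y is the line along which they close (so a half turn about z gives the same grasp; the last joint's range is limited). The gripper opens to 85 mm and grips with 20 to 120 N. Pads are 22 mm wide; open, the fingers measure 114 mm over their backs; the gripper's body (76 mm by 85 mm) begins 54 mm behind the grasp point. The pads swing forward as they close: fully open they stand 13 mm farther back than shut.
Start: joints at [-1.482, 0.326, -0.193, 1.052, 0, 1.437], TCP at [0.122, -0.536, 0.304] pointing down, gripper open.
Joint ranges: [-2.65, 2.65], [-0.97, 1.79], [-1.3, 1.35], [-1.93, 2.1], [-1.47, 1.37], [-3.14, 3.14]. Speed limits (rad/s): [2.57, 2.57, 3.14, 3.14, 3.14, 3.14].

## Interface

Orientations are given as a unit quaternion [x, y, z, w].
In Python, from cell import ctrl, camera, finish_job, finder gives the robot as it stands.
- The arm moves only by the tool send_rows, never from a script. Its argument "rows" is a list of rows, each a list of 6 numbers: the shift along the tool's x, y, z in m, then the turn, a rotation vector about the tool's x, y, z in rad. A call has 1 to 8 rows; each row shifts and turns the commanded pose from where the row before left it, along the tool's axes as they then stand; what a row does not reach is not made up. A row lasts 1/8 s, in which the tool goes at most 62.5 mm and 10.7 degrees, less where a joint would pass 70% of its speed; a pose out of reach is approached as far as the arm can. A call with a gripper value outside its range is refused whole. "hand" is the finger opening in m, from 0 to 0.0854, set as the call begins (left out, the last holds). The fingers move at their own pace and stop on an object; "force" is the grip in N (left out, the last holds). Time passes only in rows, so rows that do not move let the fingers close. It gives the time, the measured TCP pose, the force, the opening and the grip force at its end, in the units of the state.
- ctrl.sense(): the state, without advancing time (a new reading comes with each control period).
- camera(name): name is "scene" or "top"; returns a dict with "img" (420x560x3 uint8, blue, green, red), "camera_matrix" (3x3 intrinsics, pixels), "cam_to_world" (4x4, takes a point from camera to world coordinates). Camera axes: x right, y down, z forward; pixel columns grow to the right and rows downward; lengths in m; the calibration is good to about 2 mm. A picture is of the moment at which its call begins. There is no depth.
- finish_job(): hands the job in; it is judged then, once.
Trained networks look in a picture, given as the dict that the camera call returned (one of the last four; its "shot" number tells which), for a name from the list of things; names that differ only in an ending like _2 or _b are one class to them, and where a whole thing is asked for, a point or a joint stands for the part that bears it (a point fixed in the world has none). Each returns a list of dicts, best first, with "confidence" (0 to 1); they miss things now and then, are a little off and sometimes report something else, mostly with a low value. They report only what shows in the picture. A call takes as long as a camera call. They do not tell look-alikes from the thing itself.
- finder.look_for(thing, picture): "bbox" ([left, top, right, bottom] in pixels, round what is visible of it).
- finder.regions_of(thing, picture): "mask" (420x560 bool, what is visible of it) and "bbox" ([left, top, right, bottom] in pixels, round what is visible of it).
- finder.pinpoint(thing, picture): "centre" ([column, row] in pixels: a listed point, or the origin of a listed thing).
The state is a dict: "time": time; "joint_positions": joint angles; "joint_vel": joint speeds; "tau": joint torques, N m; "eef_pos": TCP position; "orientation": TCP orientation; "wrist_force": force on the tool from outside, world axes, zero at the start; "ft_torque": the same for the moment, N m; "opening": finger opening in m; "grasp_force": force on a finger pad.
Only numpy, scipy, OpenCV 4.12 (cv2) and the standard library are available. Lean on these libraries where they do the work, as an engineer would, in place of code of your own. Each camera call takes 0.05 s, during which the arm holds its last target. There are 200 camera calls.

## Working session

There is one attempt and no reset: what is moved stays moved. The work goes in short steps, Python scripts to look and compute and a tool call to move; the robot and the scene stay as the last step left them, time stands still between calls to the robot, and variables do not carry over. Pictures are saved under pics/ and viewed, at most 10 in all, crops included, and the job is handed in when it is done.

Besides the shell and the picture viewer there is one more tool, called by a JSON object that holds its "op" and its "data", one argument or row to a line. send_rows: Moves the arm, as the interface text tells. Its arguments: {"type":"object","properties":{"rows":{"type":"array"},"hand":{"type":"number"},"force":{"type":"number"}},"required":["rows"]}

```bash
mkdir -p pics; ls; cat > h.py <<'E'
import numpy as np, cv2
from cell import ctrl, camera, finish_job, finder
def ray(p,px,z):
    K=p["camera_matrix"];T=np.array(p["cam_to_world"])
    d=T[:3,:3]@np.linalg.solve(np.array(K),[px[0],px[1],1.]);o=T[:3,3]
    return o+d*(z-o[2])/d[2]
def proj(p,X):
    T=np.linalg.inv(np.array(p["cam_to_world"]));c=T[:3,:3]@np.array(X)+T[:3,3];u=np.array(p["camera_matrix"])@c
    return u[:2]/u[2]
E
python3 - <<'E'
from h import *
for n in("top","scene"):
    p=camera(n);cv2.imwrite(f"pics/{n}0.png",p["img"]);print(n,np.array(p["cam_to_world"])[:3,3].round(3))
    for t,z in(("canister",0),("neck",.15),("cap_wing",.171),("cap",.126),("bowl",0)):
        for r in finder.pinpoint(t,p)[:4]: print(t,np.round(r["centre"],1),round(r["confidence"],2),ray(p,r["centre"],z).round(4))
    for r in finder.look_for("bowl",p)[:4]: print("bowl",np.round(r["bbox"]),r["confidence"])
s=ctrl.sense();print(s["eef_pos"],s["orientation"],s["time"])
E
```

```text
pics
top [0.496 0.015 1.113]
canister [327.6 201.9] 0.74 [ 0.5888 -0.1489  0.    ]
canister [122.  183.9] 0.7 [0.6396 0.4361 0.    ]
neck [336.3 200.1] 0.7 [ 0.5808 -0.1484  0.15  ]
cap_wing [338.  198.3] 0.61 [ 0.5833 -0.149   0.171 ]
cap [334.7 198.6] 0.71 [ 0.5867 -0.1485  0.126 ]
bowl [132.2 281.9] 0.94 [0.3647 0.399  0.    ]
bowl [218.7 286.7] 0.89 [0.351  0.1585 0.    ]
bowl [216.9 221.9] 0.67 [0.5317 0.1657 0.    ]
bowl [292.8 281.9] 0.59 [ 0.3637 -0.0486  0.    ]
bowl [188. 193. 235. 246.] 0.97
bowl [ 97. 261. 149. 311.] 0.84
bowl [194. 263. 244. 318.] 0.8
bowl [268. 260. 322. 313.] 0.66
scene [ 1.24  -0.017  1.108]
canister [213. 240.] 0.83 [ 0.586  -0.1476  0.    ]
neck [207.3 205.6] 0.57 [ 0.5803 -0.1459  0.15  ]
cap_wing [204.5 205.2] 0.71 [ 0.5934 -0.1496  0.171 ]
cap [211.4 213.3] 0.59 [ 0.5865 -0.1386  0.126 ]
cap [213.4 238.1] 0.31 [ 0.6554 -0.1319  0.126 ]
bowl [409.3 167.2] 0.95 [0.3668 0.4099 0.    ]
bowl [253.8 169.5] 0.8 [ 0.3568 -0.0373  0.    ]
bowl [321.1 161.6] 0.59 [0.3356 0.1582 0.    ]
bowl [300. 134. 347. 176.] 0.91
bowl [308. 188. 362. 232.] 0.78
bowl [388. 135. 436. 178.] 0.71
bowl [230. 136. 278. 181.] 0.59
[ 0.12153047 -0.53643386  0.303894  ] [9.93801468e-01 1.11169433e-01 4.41159393e-06 2.05045457e-05] 0.7
```

View pics/top0.png

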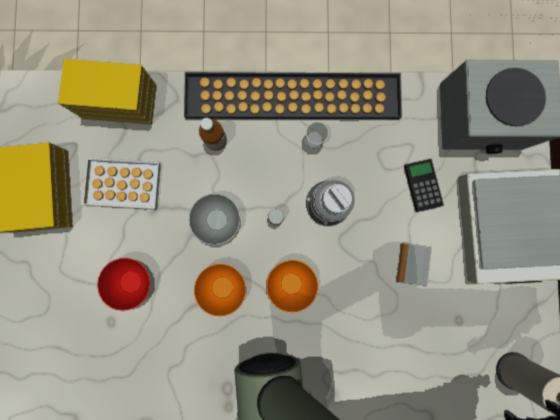

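View pics/scene0.png

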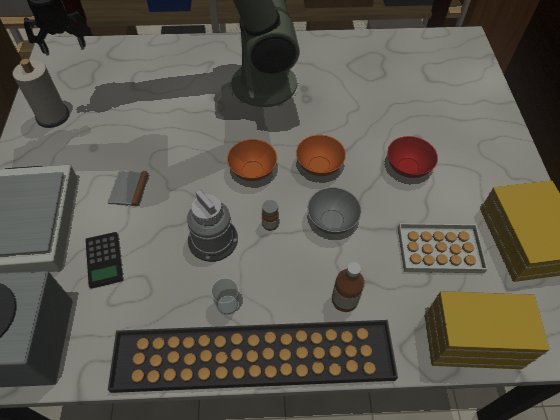

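The pictures show four bowl-shaped things (top view): red (124,284), orange (220,289), orange (292,286) and grey steel (215,219). Only the grey one fits "steel bowl", because the red and orange ones are excluded. The canister is at (330,203). I'll confirm with an enlarged crop that also shows the wing.

```bash
python3 - <<'E'
from h import *
p=camera("top");im=p["img"];q=camera("scene")
a=cv2.resize(im[174:234,300:360],(400,400),interpolation=cv2.INTER_CUBIC)
b=cv2.resize(im[184:254,180:250],(400,400),interpolation=cv2.INTER_CUBIC)
cv2.imwrite("pics/crop1.png",np.hstack([a,b]))
for n,pp in(("top",p),("scene",q)):
    for r in finder.regions_of("bowl",pp):
        m=r["mask"];c=pp["img"][m].mean(0)
        if np.ptp(c)<30:
            bb=r["bbox"];ctr=((bb[0]+bb[2])/2,(bb[1]+bb[3])/2)
            print(n,bb,c.round(),ray(pp,ctr,.055).round(4))
            (ex,ey),_,_=cv2.minAreaRect(np.argwhere(m)[:,::-1].astype(np.float32));print(ray(pp,(ex,ey),.055).round(4))
    for t in("cap_wing","cap"):
        for r in finder.regions_of(t,pp)[:2]:
            print(n,t,r["bbox"],r["confidence"],r["mask"].sum())
    # rim fit overlays
g=cv2.cvtColor(im,cv2.COLOR_BGR2GRAY);print(g[180:222,318:358:1][::2,::2])
E
```

```text
top [188.5, 195.3, 235.6, 244.6] [107. 111. 106.] [0.5352 0.1713 0.055 ]
[0.5384 0.1655 0.055 ]
top [304.2, 183.1, 354.3, 225.3] [92. 94. 91.] [ 0.578  -0.1452  0.055 ]
[ 0.584 -0.146  0.055]
top cap_wing [321.8, 186.1, 353.2, 213.8] 0.89 673
top cap [320.6, 183.4, 354.6, 215.9] 0.57 691
top cap [303.5, 182.3, 354.7, 226.9] 0.48 1183
scene [307.7, 187.3, 361.5, 235.3] [78. 81. 79.] [0.5461 0.1684 0.055 ]
[0.5412 0.168  0.055 ]
scene cap_wing [190.4, 191.7, 222.4, 227.5] 0.67 819
scene cap [193.6, 191.4, 217.0, 227.4] 0.56 815
[[177 175 165 140 130 128 130 122 122 125 133 142 149 149 150 155 172 173
  173 172]
 [149  99  90 109 115 107 108 110 109 105 104 105 110 135 149 150 155 173
  173 173]
 [ 77 107 108 108 108 113 123 125 155 159 157 153 124 105 123 148 150 164
  173 173]
 [106 116 106 112 126 140 162 167 179 194 195 195 192 164 113 119 147 154
  171 174]
 [108 109 111 134 146 172 159 188 195 187 192 196 196 194 182 121 122 149
  158 173]
 [106 112 129 144 177 170  93 178 194 190 170 195 195 195 195 177 109 136
  158 173]
 [108 119 145 145 192 129  82 106 188 195 191 186 195 195 
[... 517 characters left out ...]
 143 107
  152 174]
 [108 117 107  78 141 194 195 195 195 194 153  99  81 175 185 159 111 112
  169 175]
 [107 111 110  84  82 157 192 195 195 195 193 127  89 113 161 128 107 126
  173 174]
 [ 96 109 109 119  84  90 132 184 192 194 194 180 153 153 127 109 112 161
  174 175]
 [108 100 104 109 100  85  82  95 113 138 147 119 121 124 107 107 146 174
  174 174]
 [ 70  80  97 105 107 103  99  99  85  91 107 105 112 107 106 126 171 173
  173 173]
 [ 64  62  79  92 103 104 107 108 107 108 108 105 104 102 121 168 174 173
  173 173]
 [ 58  74  64  88  80  88 101 104 106 104 103  97  88 100 152 172 173 172
  172 171]
 [ 36  44  72  68  74  70  89  97  87  77  86  81  83 152 174 173 172 172
  169 163]]
```

View pics/crop1.png

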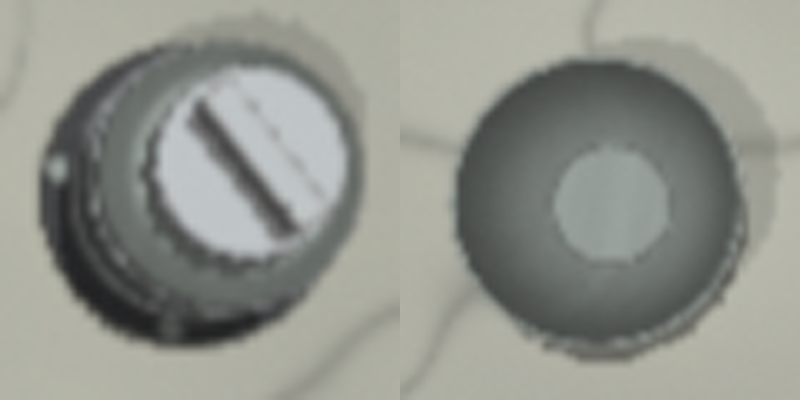

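The right crop is the grey steel bowl, rim at about columns 190–239 and rows 194–244, so that is the one meant. The left crop shows the cap disc centred near (337.8,198), with the wing running from upper left to lower right. Next I'll work out the wing's position and angle.

```bash
python3 - <<'E'
from h import *
p=camera("top");im=p["img"]
f=lambda u,v:(300+u/6.667-.5,174+v/6.667-.5)
cs=[ray(p,f(*c),.187) for c in((235,80),(322,195),(298,230),(208,100))]
for c in cs:print(c.round(4))
print("wing mid",np.mean(cs,0).round(4))
for i,j in((0,1),(3,2)):
    d=cs[j]-cs[i];print(np.hypot(*d[:2]),np.degrees(np.arctan2(d[1],d[0])))
print("cap disc",ray(p,f(252,160),.155).round(4),"bowl rim",ray(p,(214.1,218.9),.055).round(4))
# bright disc fit
g=cv2.cvtColor(im,cv2.COLOR_BGR2GRAY)
q=camera("scene");cv2.imwrite("pics/crop2.png",cv2.resize(q["img"][180:240,180:260],(800,600),interpolation=cv2.INTER_CUBIC))
from scipy.spatial.transform import Rotation as R
s=ctrl.sense();print(R.from_quat(s["orientation"]).as_matrix().round(3))
E
```

```text
[ 0.6124 -0.1389  0.187 ]
[ 0.5712 -0.1694  0.187 ]
[ 0.5587 -0.1607  0.187 ]
[ 0.6052 -0.1291  0.187 ]
wing mid [ 0.5869 -0.1495  0.187 ]
0.051327365491819106 -143.45406770943183
0.05622779986902651 -145.85241293692428
cap disc [ 0.5867 -0.1501  0.155 ] bowl rim [0.538  0.1659 0.055 ]
[[ 0.975  0.221  0.   ]
 [ 0.221 -0.975 -0.   ]
 [ 0.     0.    -1.   ]]
```

View pics/crop2.png

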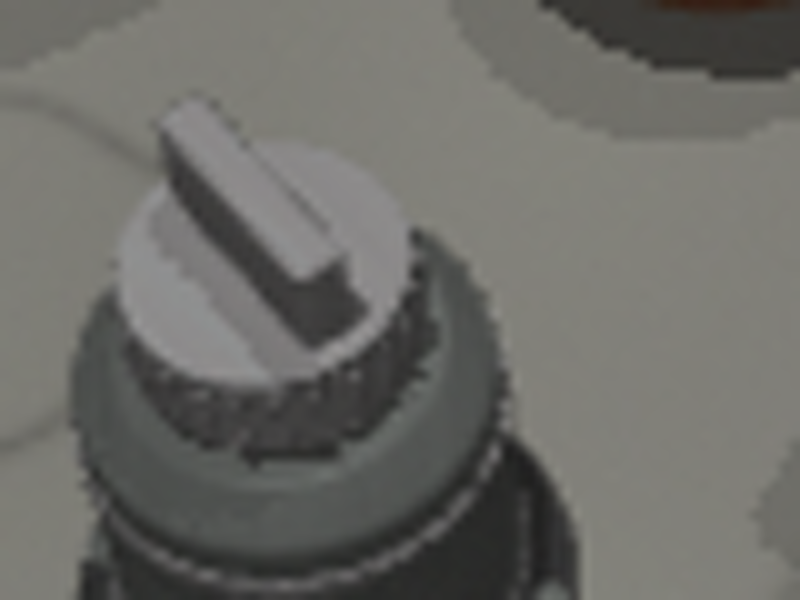

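{"op": "send_rows", "data": {
  "rows": [
    [0, 0, 0, 0, 0, -0.185],
    [0, 0, 0, 0, 0, -0.185],
    [0, 0, 0, 0, 0, -0.185],
    [0, 0, 0, 0, 0, -0.185],
    [0, 0, 0, 0, 0, -0.185],
    [0, 0, 0, 0, 0, -0.185],
    [0, 0, 0, 0, 0, -0.185],
    [0, 0, 0, 0, 0, -0.185]
  ],
  "hand": 0.07,
  "force": 60
}}

```text
time: 2.2
eef_pos: [0.1216, -0.5364, 0.3039]
orientation: [0.657, 0.754, 0.0, -0.0]
wrist_force: [0.8, -0.3, -0.4]
opening: 0.0702
grasp_force: 0.0
```

{"op": "send_rows", "data": {
  "rows": [
    [0, 0, 0, 0, 0, -0.185],
    [0, 0, 0, 0, 0, -0.185],
    [0, 0, 0, 0, 0, -0.185],
    [0, 0, 0, 0, 0, -0.185],
    [0, 0, 0, 0, 0, -0.185],
    [0, 0, 0, 0, 0, -0.185],
    [0, 0, 0, 0, 0, -0.185],
    [0, 0, 0, 0, 0, -0.185]
  ]
}}

```text
time: 3.2
eef_pos: [0.1215, -0.5364, 0.3039]
orientation: [-0.024, 1.0, -0.0, 0.0]
wrist_force: [0.3, 0.3, 0.5]
opening: 0.0704
grasp_force: 0.0
```

{"op": "send_rows", "data": {
  "rows": [
    [0, 0, 0, 0, 0, -0.185],
    [0, 0, 0, 0, 0, -0.185],
    [0, 0, 0, 0, 0, -0.185],
    [0, 0, 0, 0, 0, 0]
  ]
}}

```text
time: 3.7
eef_pos: [0.1215, -0.5364, 0.3039]
orientation: [-0.293, 0.956, -0.0, -0.0]
wrist_force: [0.6, 0.1, -1.3]
opening: 0.0703
grasp_force: 0.0
```

```bash
cat >> h.py <<'E'
from scipy.spatial.transform import Rotation as R
def st(target=None,yaw=None):
    s=ctrl.sense();M=R.from_quat(s["orientation"]).as_matrix();ps=np.degrees(np.arctan2(M[1,0],M[0,0]))
    print("t",round(s["time"],2),"pos",np.round(s["eef_pos"],4),"yaw",ps.round(2),"z",M[:,2].round(3),"q",np.round(s["joint_positions"],2),"F",np.round(s["wrist_force"],1),"T",np.round(s["ft_torque"],2),"open",round(s["opening"],4),"g",round(s["grasp_force"],1))
    if target is not None: print("tool shift",(M.T@(np.array(target)-s["eef_pos"])).round(4))
    if yaw is not None: print("turn about tool z",np.round(-np.radians((yaw-ps+180)%360-180),3))
E
python3 - <<'E'
from h import *
q=camera("scene")
f=lambda u,v:(180+u/10-.5,180+v/10-.5)
cs=[ray(q,f(*c),.187) for c in((195,95),(343,255),(300,282),(160,130))]
for c in cs:print(c.round(4))
print("wing mid",np.mean(cs,0).round(4))
for i,j in((0,1),(3,2)):
    d=cs[j]-cs[i];print(np.hypot(*d[:2]),np.degrees(np.arctan2(d[1],d[0])))
st([.587,-.149,.304],-145)
E
```

```text
[ 0.5583 -0.1618  0.187 ]
[ 0.6047 -0.1263  0.187 ]
[ 0.6117 -0.1358  0.187 ]
[ 0.568  -0.1694  0.187 ]
wing mid [ 0.5857 -0.1483  0.187 ]
0.05840477109451887 37.38240416175547
0.05512588802248983 37.534293633053295
t 3.75 pos [ 0.1215 -0.5364  0.3039] yaw -146.02 z [-0.  0. -1.] q [-1.48  0.33 -0.19  1.05 -0.   -2.08] F [-0.4 -0.1  0.4] T [ 0.01  0.01 -0.02] open 0.0699 g 0.0
tool shift [-6.025e-01  6.110e-02 -1.000e-04]
turn about tool z -0.018
```

{"op": "send_rows", "data": {
  "rows": [
    [-0.04, 0.004, 0, 0, 0, 0],
    [-0.04, 0.004, 0, 0, 0, 0],
    [-0.04, 0.004, 0, 0, 0, 0],
    [-0.04, 0.004, 0, 0, 0, 0],
    [-0.04, 0.004, 0, 0, 0, 0],
    [-0.04, 0.004, 0, 0, 0, 0],
    [-0.04, 0.004, 0, 0, 0, 0],
    [-0.04, 0.004, 0, 0, 0, 0]
  ]
}}

```text
time: 4.75
eef_pos: [0.3693, -0.3294, 0.304]
orientation: [-0.292, 0.956, -0.0, 0.0]
wrist_force: [0.3, -0.4, 0.7]
opening: 0.0701
grasp_force: 0.0
```

{"op": "send_rows", "data": {
  "rows": [
    [-0.04, 0.004, 0, 0, 0, 0],
    [-0.04, 0.004, 0, 0, 0, 0],
    [-0.04, 0.004, 0, 0, 0, 0],
    [-0.04, 0.004, 0, 0, 0, 0],
    [-0.04, 0.004, 0, 0, 0, 0],
    [-0.04, 0.004, 0, 0, 0, 0],
    [-0.04, 0.004, 0, 0, 0, -0.035],
    [0, 0, 0, 0, 0, 0]
  ]
}}

```text
time: 5.75
eef_pos: [0.5859, -0.1481, 0.3035]
orientation: [-0.311, 0.95, 0.0, 0.0]
wrist_force: [-0.9, -0.5, -0.4]
opening: 0.0701
grasp_force: 0.0
```

```bash
python3 - <<'E'
from h import *
st([.5865,-.149,.231],-144)
q=camera("scene");cv2.imwrite("pics/a1.png",cv2.resize(q["img"][150:230,160:260],(800,640),interpolation=cv2.INTER_CUBIC)[:600])
E
```

```text
t 5.75 pos [ 0.5859 -0.1481  0.3035] yaw -143.77 z [ 0.  0. -1.] q [-0.37  0.43 -0.04  1.1   0.   -1.  ] F [-0.9 -0.5 -0.4] T [-0.05  0.06  0.01] open 0.0701 g 0.0
tool shift [ 0.0001 -0.0011  0.0725]
turn about tool z 0.004
```

View pics/a1.png

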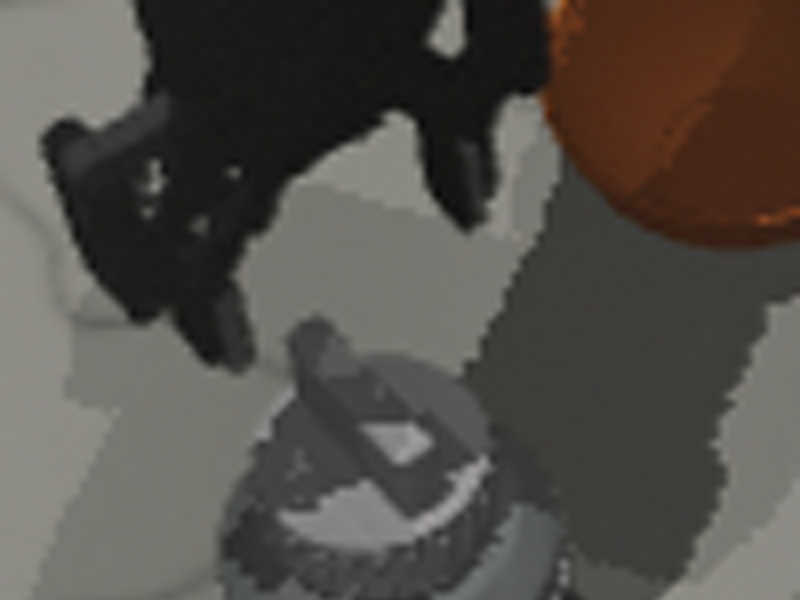

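The open fingers (near crop (215,340) and (460,200)) straddle the wing (360,420) and line up with it. I'll go down and grip.

{"op": "send_rows", "data": {
  "rows": [
    [0, -0.001, 0.012, 0, 0, 0],
    [0, 0, 0.014, 0, 0, 0],
    [0, 0, 0.014, 0, 0, 0],
    [0, 0, 0.014, 0, 0, 0],
    [0, 0, 0.012, 0, 0, 0],
    [0, 0, 0.005, 0, 0, 0],
    [0, 0, 0, 0, 0, 0]
  ]
}}

```text
time: 6.68
eef_pos: [0.5848, -0.1506, 0.2325]
orientation: [-0.31, 0.951, 0.0, -0.0]
wrist_force: [0.0, -1.0, 0.2]
opening: 0.0699
grasp_force: 0.0
```

{"op": "send_rows", "data": {
  "rows": [
    [0, 0, 0, 0, 0, 0],
    [0, 0, 0, 0, 0, 0],
    [0, 0, 0, 0, 0, 0],
    [0, 0, 0, 0, 0, 0],
    [0, 0, 0, 0, 0, 0],
    [0, 0, 0, 0, 0, 0]
  ],
  "hand": 0.0,
  "force": 60
}}

```text
time: 7.42
eef_pos: [0.5852, -0.1508, 0.2334]
orientation: [-0.31, 0.951, -0.0, 0.0]
wrist_force: [-0.2, 0.5, 3.6]
opening: 0.0128
grasp_force: 59.9
```

```bash
python3 -c "
from h import *
st([.5865,-.149,.231],-144)"
```

```text
t 7.42 pos [ 0.5852 -0.1508  0.2334] yaw -143.83 z [ 0.001 -0.    -1.   ] q [-0.37  0.48 -0.15  0.94  0.   -1.01] F [-0.2  0.5  3.6] T [ 0.07  0.05 -0.  ] open 0.0128 g 59.9
tool shift [-0.0021  0.0007  0.0024]
turn about tool z 0.003
```

{"op": "send_rows", "data": {
  "rows": [
    [0, -0.0001, 0, 0, 0, -0.03],
    [0, -0.0001, 0, 0, 0, -0.03],
    [0, -0.0001, 0, 0, 0, -0.03],
    [0, 0, 0, 0, 0, 0]
  ]
}}

```text
time: 7.92
eef_pos: [0.5854, -0.151, 0.2334]
orientation: [-0.353, 0.935, -0.0, 0.0]
wrist_force: [-0.3, 0.2, 5.1]
opening: 0.013
grasp_force: 60.2
```

```bash
python3 -c "
from h import *
st()"
```

```text
t 7.92 pos [ 0.5854 -0.151   0.2334] yaw -138.6 z [ 0.001 -0.    -1.   ] q [-0.37  0.48 -0.15  0.94  0.   -1.1 ] F [-0.3  0.2  5.1] T [0.06 0.03 0.1 ] open 0.013 g 60.2
```

{"op": "send_rows", "data": {
  "rows": [
    [0, -0.0001, 0, 0, 0, -0.03],
    [0, -0.0001, 0, 0, 0, -0.03],
    [0, 0, 0, 0, 0, 0]
  ]
}}

```text
time: 8.3
eef_pos: [0.5856, -0.1512, 0.2334]
orientation: [-0.381, 0.924, -0.0, 0.0]
wrist_force: [0.4, 1.0, 4.7]
opening: 0.0131
grasp_force: 60.2
```

```bash
python3 -c "
from h import *
st()"
```

```text
t 8.3 pos [ 0.5856 -0.1512  0.2334] yaw -135.17 z [ 0.001 -0.    -1.   ] q [-0.37  0.48 -0.15  0.94  0.   -1.16] F [0.4 1.  4.7] T [0.11 0.05 0.04] open 0.0131 g 60.2
```

{"op": "send_rows", "data": {
  "rows": [
    [0, -0.0001, 0, 0, 0, -0.03],
    [0, -0.0001, 0, 0, 0, -0.03],
    [0, 0, 0, 0, 0, 0]
  ]
}}

```text
time: 8.68
eef_pos: [0.5857, -0.1513, 0.2334]
orientation: [-0.409, 0.913, -0.0, 0.0]
wrist_force: [0.1, -0.6, 6.1]
opening: 0.013
grasp_force: 60.2
```

```bash
python3 -c "
from h import *
st()"
```

```text
t 8.68 pos [ 0.5857 -0.1513  0.2334] yaw -131.75 z [ 0.001 -0.    -1.   ] q [-0.37  0.48 -0.15  0.94  0.   -1.22] F [ 0.1 -0.6  6.1] T [0.02 0.01 0.05] open 0.013 g 60.2
```

{"op": "send_rows", "data": {
  "rows": [
    [0, -0.0001, 0, 0, 0, -0.03],
    [0, 0, 0, 0, 0, -0.03],
    [0, 0, 0, 0, 0, 0]
  ]
}}

```text
time: 9.05
eef_pos: [0.5865, -0.1517, 0.2334]
orientation: [-0.436, 0.9, -0.001, 0.001]
wrist_force: [3.5, -1.2, 3.3]
opening: 0.0131
grasp_force: 60.0
```

```bash
python3 -c "
from h import *
st()"
```

```text
t 9.05 pos [ 0.5865 -0.1517  0.2334] yaw -128.36 z [ 0.002 -0.001 -1.   ] q [-0.37  0.48 -0.15  0.94  0.   -1.28] F [ 3.5 -1.2  3.3] T [-0.32 -0.96 -0.18] open 0.0131 g 60.0
```

{"op": "send_rows", "data": {
  "rows": [
    [0, -0.0001, 0, 0, 0, -0.03],
    [0, 0, 0, 0, 0, -0.03],
    [0, 0, 0, 0, 0, 0]
  ]
}}

```text
time: 9.43
eef_pos: [0.5867, -0.1518, 0.2334]
orientation: [-0.462, 0.887, -0.001, 0.001]
wrist_force: [3.9, -1.0, 4.2]
opening: 0.0131
grasp_force: 61.6
```

```bash
python3 -c "
from h import *
st()"
```

```text
t 9.43 pos [ 0.5867 -0.1518  0.2334] yaw -124.99 z [ 0.003 -0.001 -1.   ] q [-0.38  0.48 -0.15  0.94  0.   -1.34] F [ 3.9 -1.   4.2] T [-0.29 -1.38 -1.05] open 0.0131 g 61.6
```

It stops hard at about 17° counter-clockwise (torque about −1 N m), so I'm not forcing it and will turn the other way.

{"op": "send_rows", "data": {
  "rows": [
    [0, 0.0001, 0, 0, 0, 0.04],
    [0, 0.0001, 0, 0, 0, 0.06],
    [0, 0.0001, 0, 0, 0, 0.06],
    [0, 0.0001, 0, 0, 0, 0.06],
    [0, 0.0002, 0, 0, 0, 0.06],
    [0, 0.0002, 0, 0, 0, 0.05],
    [0, 0, 0, 0, 0, 0]
  ]
}}

```text
time: 10.3
eef_pos: [0.5846, -0.1508, 0.2333]
orientation: [-0.311, 0.95, -0.0, -0.0]
wrist_force: [0.9, -0.4, 8.1]
opening: 0.0131
grasp_force: 60.6
```

```bash
python3 -c "
from h import *
st()"
```

```text
t 10.3 pos [ 0.5846 -0.1508  0.2333] yaw -143.76 z [-0.001 -0.    -1.   ] q [-0.37  0.48 -0.15  0.94 -0.   -1.01] F [ 0.9 -0.4  8.1] T [-0.13 -0.19 -0.07] open 0.0131 g 60.6
```

{"op": "send_rows", "data": {
  "rows": [
    [0, 0.0001, 0, 0, 0, 0.06],
    [0, 0.0001, 0, 0, 0, 0.06],
    [0, 0.0001, 0, 0, 0, 0.06],
    [0, 0.0001, 0, 0, 0, 0.06],
    [0, 0.0002, 0, 0, 0, 0.06],
    [0, 0.0002, 0, 0, 0, 0.06],
    [0, 0.0002, 0, 0, 0, 0.06],
    [0, 0, 0, 0, 0, 0]
  ]
}}

```text
time: 11.3
eef_pos: [0.5841, -0.1498, 0.2334]
orientation: [-0.106, 0.994, -0.0, -0.0]
wrist_force: [0.1, -0.3, 8.0]
opening: 0.0131
grasp_force: 60.6
```

```bash
python3 -c "
from h import *
st()"
```

```text
t 11.3 pos [ 0.5841 -0.1498  0.2334] yaw -167.83 z [-0.001 -0.    -1.   ] q [-0.37  0.48 -0.15  0.94 -0.   -0.59] F [ 0.1 -0.3  8. ] T [-0.09 -0.13 -0.08] open 0.0131 g 60.6
```

{"op": "send_rows", "data": {
  "rows": [
    [0, 0.0001, 0, 0, 0, 0.06],
    [0, 0.0001, 0, 0, 0, 0.06],
    [0, 0.0001, 0, 0, 0, 0.06],
    [0, 0.0001, 0, 0, 0, 0.06],
    [0, 0.0002, 0, 0, 0, 0.06],
    [0, 0.0002, 0, 0, 0, 0.06],
    [0, 0.0002, 0, 0, 0, 0.06],
    [0, 0.0001, 0, 0, 0, 0.06]
  ]
}}

```text
time: 12.3
eef_pos: [0.5841, -0.1487, 0.2334]
orientation: [0.134, 0.991, -0.0, -0.0]
wrist_force: [0.9, 0.1, 9.5]
opening: 0.013
grasp_force: 60.7
```

{"op": "send_rows", "data": {
  "rows": [
    [0, 0.0001, 0, 0, 0, 0.06],
    [0, 0.0001, 0, 0, 0, 0.06],
    [0, 0.0001, 0, 0, 0, 0.06],
    [0, 0.0001, 0, 0, 0, 0.06],
    [0, 0.0002, 0, 0, 0, 0.06],
    [0, 0.0002, 0, 0, 0, 0.06],
    [0, 0.0002, 0, 0, 0, 0.06],
    [0, 0, 0, 0, 0, 0]
  ]
}}

```text
time: 13.3
eef_pos: [0.5846, -0.148, 0.2334]
orientation: [0.337, 0.941, -0.0, -0.0]
wrist_force: [0.3, -0.8, 8.5]
opening: 0.0129
grasp_force: 60.6
```

```bash
python3 -c "
from h import *
st()"
```

```text
t 13.3 pos [ 0.5846 -0.148   0.2334] yaw 140.6 z [-0.001 -0.001 -1.   ] q [-0.37  0.48 -0.15  0.94 -0.    0.32] F [ 0.3 -0.8  8.5] T [-0.17 -0.16 -0.12] open 0.0129 g 60.6
```

{"op": "send_rows", "data": {
  "rows": [
    [0, 0, -0.003, 0, 0, 0],
    [0, 0, -0.004, 0, 0, 0],
    [0, 0, -0.004, 0, 0, 0],
    [0, 0, 0, 0, 0, 0]
  ]
}}

```text
time: 13.8
eef_pos: [0.5846, -0.1478, 0.2439]
orientation: [0.338, 0.941, -0.0, -0.001]
wrist_force: [0.1, -2.5, -1.2]
opening: 0.0126
grasp_force: 59.3
```

```bash
python3 -c "
from h import *
st()"
```

```text
t 13.8 pos [ 0.5846 -0.1478  0.2439] yaw 140.54 z [-0.001  0.    -1.   ] q [-0.37  0.47 -0.14  0.97 -0.    0.32] F [ 0.1 -2.5 -1.2] T [-0.49 -0.15  0.01] open 0.0126 g 59.3
```

{"op": "send_rows", "data": {
  "rows": [
    [0, 0, -0.008, 0, 0, 0],
    [0, 0, -0.01, 0, 0, 0],
    [0, 0, -0.01, 0, 0, 0],
    [0, 0, -0.01, 0, 0, 0],
    [0, 0, -0.01, 0, 0, 0],
    [0, 0, -0.01, 0, 0, 0],
    [0, 0, -0.008, 0, 0, 0],
    [0, 0, 0, 0, 0, 0]
  ]
}}

```text
time: 14.8
eef_pos: [0.5854, -0.148, 0.3107]
orientation: [0.338, 0.941, -0.0, 0.001]
wrist_force: [0.1, 0.6, -1.5]
opening: 0.013
grasp_force: 59.2
```

```bash
python3 - <<'E'
from h import *
st([.538,.166,.31])
q=camera("scene");p=camera("top")
a=q["img"][130:240,150:380];cv2.imwrite("pics/lift.png",cv2.resize(a,None,fx=3.4,fy=3.4,interpolation=cv2.INTER_CUBIC))
E
```

```text
t 14.8 pos [ 0.5854 -0.148   0.3107] yaw 140.53 z [ 0.001 -0.    -1.   ] q [-0.37  0.42 -0.03  1.12  0.    0.32] F [ 0.1  0.6 -1.5] T [-0.01 -0.   -0.  ] open 0.013 g 59.2
tool shift [0.2362 0.2123 0.0005]
```

View pics/lift.png

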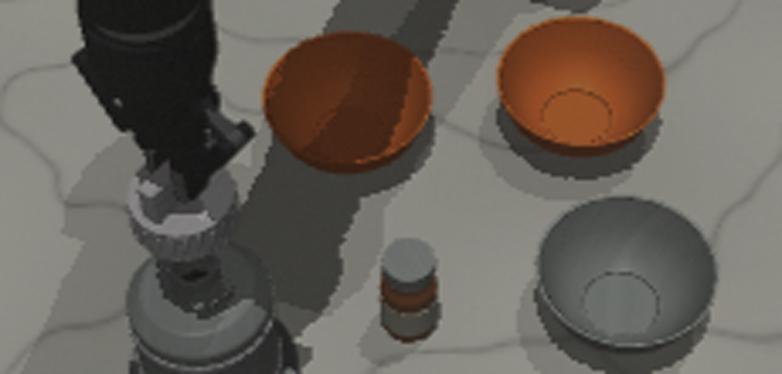

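The cap is off and held upright at (185,210) in the crop, with the bare neck at (200,275) below it. The steel bowl is at (625,275). I'll carry the cap across.

{"op": "send_rows", "data": {
  "rows": [
    [0.01, 0.009, 0, 0, 0, 0],
    [0.02, 0.018, 0, 0, 0, 0],
    [0.022, 0.02, 0, 0, 0, 0],
    [0.022, 0.02, 0, 0, 0, 0],
    [0.022, 0.02, 0, 0, 0, 0],
    [0.022, 0.02, 0, 0, 0, 0],
    [0.022, 0.02, 0, 0, 0, 0],
    [0.022, 0.02, 0, 0, 0, 0]
  ]
}}

```text
time: 15.9
eef_pos: [0.5526, 0.0703, 0.3095]
orientation: [0.337, 0.941, 0.0, -0.0]
wrist_force: [0.4, -0.5, -0.9]
opening: 0.0135
grasp_force: 59.2
```

{"op": "send_rows", "data": {
  "rows": [
    [0.022, 0.02, 0, 0, 0, 0],
    [0.022, 0.02, 0, 0, 0, 0],
    [0.02, 0.017, 0, 0, 0, 0],
    [0.01, 0.009, 0, 0, 0, 0],
    [0, 0, 0, 0, 0, 0],
    [0, 0, 0, 0, 0, 0]
  ]
}}

```text
time: 16.65
eef_pos: [0.5383, 0.166, 0.3098]
orientation: [0.338, 0.941, -0.0, -0.0]
wrist_force: [0.4, 0.4, -0.4]
opening: 0.0134
grasp_force: 59.2
```

```bash
python3 - <<'E'
from h import *
st([.538,.168,.23])
E
```

```text
t 16.65 pos [0.5383 0.166  0.3098] yaw 140.5 z [-0. -0. -1.] q [ 0.17  0.35 -0.15  1.08 -0.    0.86] F [ 0.4  0.4 -0.4] T [ 0.02 -0.01  0.07] open 0.0134 g 59.2
tool shift [0.0015 0.0014 0.0798]
```

{"op": "send_rows", "data": {
  "rows": [
    [0.0015, 0.0014, 0.008, 0, 0, 0],
    [0, 0, 0.012, 0, 0, 0],
    [0, 0, 0.012, 0, 0, 0],
    [0, 0, 0.012, 0, 0, 0],
    [0, 0, 0.012, 0, 0, 0],
    [0, 0, 0.008, 0, 0, 0],
    [0, 0, 0.004, 0, 0, 0],
    [0, 0, 0, 0, 0, 0]
  ]
}}

```text
time: 17.65
eef_pos: [0.538, 0.1686, 0.2418]
orientation: [0.338, 0.941, -0.0, -0.0]
wrist_force: [0.3, 0.2, 0.0]
opening: 0.0132
grasp_force: 59.2
```

```bash
python3 - <<'E'
from h import *
st()
q=camera("scene");p=camera("top")
for n,pp in(("top",p),("scene",q)):
    for r in finder.pinpoint("cap",pp)[:2]: print(n,"cap",np.round(r["centre"],1),r["confidence"],ray(pp,r["centre"],.135).round(3))
    for r in finder.pinpoint("bowl",pp)[:6]: print(n,"bowl",np.round(r["centre"],1),r["confidence"],ray(pp,r["centre"],0).round(3))
a=cv2.resize(q["img"][135:255,275:395],(400,400),interpolation=cv2.INTER_CUBIC);b=cv2.resize(p["img"][160:280,150:270],(400,400),interpolation=cv2.INTER_CUBIC)
cv2.imwrite("pics/end.png",np.hstack([a,b]))
E
```

```text
t 17.65 pos [0.538  0.1686 0.2418] yaw 140.54 z [-0. -0. -1.] q [ 0.17  0.4  -0.25  0.92 -0.    0.86] F [0.3 0.2 0. ] T [ 0.04  0.02 -0.05] open 0.0132 g 59.2
top cap [215.3 139.2] 0.57 [0.737 0.154 0.135]
top cap [121.7 184.4] 0.57 [0.621 0.386 0.135]
top bowl [290.4 282.7] 0.83 [ 0.362 -0.042  0.   ]
top bowl [221.5 284.6] 0.63 [0.357 0.151 0.   ]
top bowl [217.9 220.2] 0.61 [0.537 0.163 0.   ]
top bowl [214.5 139.6] 0.45 [0.769 0.175 0.   ]
scene bowl [251.8 168.9] 0.88 [ 0.354 -0.043  0.   ]
scene bowl [331.9 220.3] 0.73 [0.538 0.168 0.   ]
scene bowl [409.6 166.4] 0.68 [0.364 0.411 0.   ]
scene bowl [323.9 163.2] 0.59 [0.342 0.166 0.   ]
```

View pics/end.png

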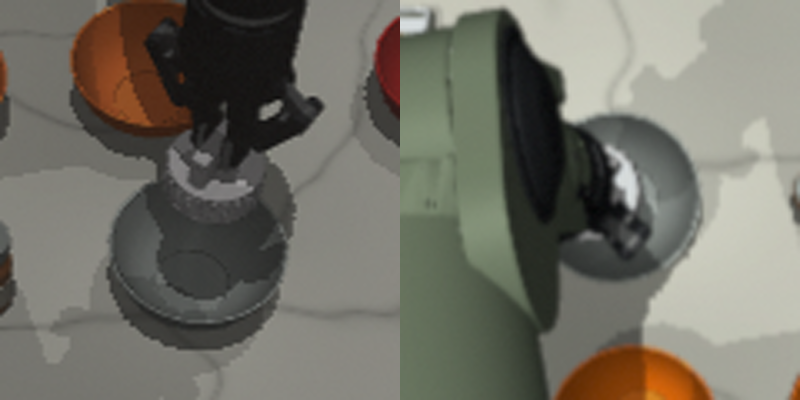

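```bash
python3 - <<'E'
from h import *
q=camera("scene")
print(proj(q,[.5395,.167,.164]),proj(q,[.5395,.167,.055]),"meas cap col",275+216*.3-.5,"bowl",275+199*.3-.5)
print(finish_job())
E
```

```text
[338.35484829 183.78639563] [333.75757725 209.20329278] meas cap col 339.3 bowl 334.2
the job is handed in; nothing more can be done
None
```

The job is handed in: the cap's thread proved left-handed, the cap came straight off, and at hand-in the gripper held it upright over the steel bowl, centred to within a few millimetres by the cameras and about 80 mm above the rim.

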